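# Bring the sample tube to the viewing index

## Robot

A 6-joint arm with a two-finger parallel gripper is mounted at the origin on the work surface. World frame = base frame: x ahead of the robot, y to its left, z up, the work surface at z = 0. Lengths are in m, angles in rad, forces in N, time in s.
With the tool pointing down it reaches from about 0.325 to 0.9 m from the base axis. Payload 3.5 kg.
Tool frame: the origin (TCP) lies midway between the tips of the shut fingers; the grasp point (between the pads) lies 19 mm behind it; z points along the fingers, y is the direction in which the jaws open and shut (so a half turn about z gives the same grasp; the last joint's range is limited). The gripper opens to 85 mm and grips with 20 to 120 N. Pads are 22 mm wide; open, the fingers measure 114 mm over their backs; the gripper's body (76 mm by 85 mm) begins 54 mm behind the grasp point. The pads swing forward as they close: fully open they stand 13 mm farther back than shut.
Start: joints at [1.189, 0.276, -0.026, 1.268, 0, 1.467], TCP at [0.172, 0.601, 0.231] pointing down, gripper open.
Joint ranges: [-3.12, 3.12], [-0.85, 1.88], [-1.08, 1.24], [-1.95, 2.15], [-1.57, 1.53], [-3.14, 3.14]. Speed limits (rad/s): [2.57, 2.57, 3.14, 3.14, 3.14, 3.14].

## Interface

Orientations are given as a unit quaternion [w, x, y, z].
In Python, from cell import env gives the robot as it stands. The module is installed in compiled form; this text tells all that it offers.
- The arm moves only by the tool move_arm, never from a script. Its argument "rows" is a list of rows, each a list of 4 numbers: the shift along the world's x, y, z scaled (see below), then the turn about the world's z scaled (see below). A call has 1 to 8 rows; each row is the pose to reach, as a shift and turn from the pose measured when the call began; what a row does not reach only later rows make up. The controller multiplies each number of a shift by 25 cm and each number of a turn by 45 degrees. A row lasts 1/10 s, in which the tool goes at most 50 mm and 8.59 degrees, less where a joint would pass 70% of its speed; a pose out of reach is approached as far as the arm can. A call with a number of a shift or a turn outside -1 to 1 is refused whole. A call with a gripper value outside its range is refused whole. "claw" is the gripper command: -1 is shut, 1 is fully open, values between are in proportion, set as the call begins (left out, the last holds). The fingers move at their own pace and stop on an object; the grip force is fixed at half the most. Time passes only in rows, so rows that repeat a pose let the fingers close. It gives the time, the measured TCP pose, the force and the opening at its end, in the units of the state.
- env.observe(): the state, without advancing time (a new reading comes with each control period).
- env.camera(name): name is "scene" or "top" or "wrist"; returns the picture (420x560x3 uint8, red, green, blue); there is no depth.
- env.calibration(name): a dict with "vfov" (degrees; the focal length in pixels is half the picture's height over the tangent of half this angle, whatever the lens; pixels are square), "cx", "cy" (the principal point, pixels), "position" and "orientation" of the camera in the world; the wrist camera has in their place "T_tool_cam" (4x4, takes a point from camera to tool coordinates, whose origin is the TCP and whose axes are the flange's). Camera axes: x right, y down, z forward; pixel columns grow to the right and rows downward; lengths in m; the calibration is good to about 2 mm. A picture is of the moment at which its call begins: read the wrist's pose just before it. calibration takes no time and is no camera call.
- env.hand_in(): hands the job in, once; it reports no verdict.
The state is a dict: "time_s": time; "q": joint angles; "qd": joint speeds; "effort": joint torques, N m; "position": TCP position; "tcp_rot": TCP orientation; "wrist_force": force on the tool from outside, world axes, zero at the start; "moment": the same for the moment, N m; "opening": finger opening in m.
Only numpy, scipy, OpenCV 4.12 (cv2) and the standard library are available. Lean on these libraries where they do the work, as an engineer would, in place of code of your own. Each camera call takes 0.05 s, during which the arm holds its last target.

## Task

On the tube viewing stage, turn the traverse knob (the one with the tall straight grip bar) in small turns until the tube carriage's pointer stands opposite the pointed index clip on the scale, not the square clip. Move the carriage only with that knob, leave the round lamp dimmer as it is, and let go of the knob when the pointer is there.

Things in the scene. Friction and masses are not known exactly. Their poses are not given: they have to be found in the camera images.
- traverse_grip (a point): Traverse knob: grey disc, 52 mm, with an upright grip bar 48 long, 14 thick, 42 high; at the left or right of the stage's near side. Point: on its vertical axis, 72 mm above table; bar top +13, disc top -29. x along bar, y across. Clockwise from above moves the pointer 70 mm/rad to -y of the pointer's axes, anticlockwise to +y; 1.3 rad suffices. Friction 0.05 N m, stays put; 90 mm free around.
- pointer: Carriage: black block 50 mm wide, top 74 mm above table, carrying a red-capped tube, with a flat black pointer; slides on rods along y, 160 mm beyond the knobs. Origin: pointer tip, 37 mm above the table. Axes of the stage: x away from the knobs (pointer's direction), y left seen from the robot, z up. The stage is a white plate 260 x 370 x 24 mm. Not to be touched.
- index: Index clip: dark steel, house-shaped, 31 mm long, 30 wide, 12 high, fixed at the scale's far edge, left or right of the starting pointer. Origin: its point, which faces the carriage, 24 mm above the table, 8 mm beyond the pointer tip's line of travel. Axes parallel to the stage's. A plain square clip (28 x 30 mm) on the other half means nothing here.
- dimmer_line (a point): Lamp dimmer: low round fluted grey dial, 42 mm across, 20 mm high, on the near side of the stage, 220 mm from the traverse knob. Point: outer end of the white line on its top, 19 mm from its vertical axis, 49 mm above the table. To be left as it is.

How it is judged:
By the outcome, as a careful person would: the job done as asked, in the order asked, and still so for the second after the job is handed in, with the robot touching nothing.
It also fails if it takes over 32 s, if anything falls off the work surface, if the arm or the gripper's body presses on something with over 40 N, if the wrist force passes 120 N, or if a joint passes its speed limit or range.

## Working session

There is one attempt and no reset: what is moved stays moved. The work goes in short steps, Python scripts to look and compute and a tool call to move; the robot and the scene stay as the last step left them, time stands still between calls to the robot, and variables do not carry over. Pictures are saved under pics/ and viewed, and the job is handed in when it is done.

Besides the shell and the picture viewer there is one more tool, called after "Request:" in YAML: its name, and indented under it one key for each argument. move_arm: Moves the arm, as the interface text tells. Its arguments: {"type":"object","properties":{"rows":{"type":"array"},"claw":{"type":"number"}},"required":["rows"]}

```bash
mkdir -p pics
cat > h.py <<'E'
import numpy as np,cv2
from cell import env
from scipy.spatial.transform import Rotation as R
def rot(q): return R.from_quat([q[1],q[2],q[3],q[0]]).as_matrix()
def cam(name,s=None):
    c=env.calibration(name); f=210/np.tan(np.radians(c['vfov'])/2)
    if name=='wrist':
        s=s or env.observe(); T=np.array(c['T_tool_cam']); Rt=rot(s['tcp_rot'])
        return f,c['cx'],c['cy'],np.array(s['position'])+Rt@T[:3,3],Rt@T[:3,:3],c
    return f,c['cx'],c['cy'],np.array(c['position']),rot(c['orientation']),c
def ray(C,u,v,z):
    f,cx,cy,p,Rm,_=C; d=Rm@np.array([(u-cx)/f,(v-cy)/f,1]); return p+d*(z-p[2])/d[2]
def proj(C,P):
    f,cx,cy,p,Rm,_=C; q=Rm.T@(np.array(P)-p); return q[0]/q[2]*f+cx,q[1]/q[2]*f+cy
def snap(name,fn):
    s=env.observe(); im=env.camera(name); cv2.imwrite('pics/'+fn,im[:,:,::-1]); return s,im
E
python3 - <<'E'
from h import *
for n in ('scene','top','wrist'):
    snap(n,n+'0.png'); print(env.calibration(n))
print(env.observe())
E
```

```text
{'vfov': 43.34826491621135, 'cx': 276.2166985741154, 'cy': 212.9136376900492, 'position': array([1.13474563, 0.24495926, 0.48046436]), 'orientation': array([-0.26730133,  0.49329175,  0.72621996, -0.39726291])}
{'vfov': 47.93713606082127, 'cx': 277.81905719179866, 'cy': 207.76411230605703, 'position': array([0.5104616 , 0.03762022, 0.76706596]), 'orientation': array([ 0.01809207, -0.696074  ,  0.71577539, -0.05309665])}
{'vfov': 67.60789770686246, 'cx': 282.5244687337026, 'cy': 207.0064465231105, 'T_tool_cam': array([[ 1.39544673e-04, -9.49581255e-01, -3.13521004e-01,
         8.07305669e-02],
       [ 9.99999704e-01,  3.69558836e-04, -6.74218026e-04,
        -2.36345228e-04],
       [ 7.56089257e-04, -3.13520817e-01,  9.49581026e-01,
        -1.43481366e-01],
       [ 0.00000000e+00,  0.00000000e+00,  0.00000000e+00,
         1.00000000e+00]])}
{'time_s': 0.15, 'q': array([ 1.18860359e+00,  2.77010867e-01, -2.75340045e-02,  1.26796712e+00,
       -3.96652143e-06,  1.46742017e+00]), 'qd': array([-0.00161644, -0.00359538,  0.00433124, -0.00224724,  0.00040042,
        0.00094036]), 'effort': array([ 3.13217261e-04, -4.46059871e+01,  2.95637906e+01,  1.05147876e-02,
       -1.44098258e-04,  7.04716285e-06]), 'position': array([0.17178936, 0.60032149, 0.2303989 ]), 'tcp_rot': array([-2.04303341e-04,  1.38957117e-01,  9.90298028e-01, -8.33151317e-04]), 'wrist_force': array([ 0.02058273,  0.21201372, -0.78973406]), 'moment': array([ 0.03244779, -0.01221208, -0.01927796]), 'opening': 0.08548878985385264}
```

View pics/top0.png

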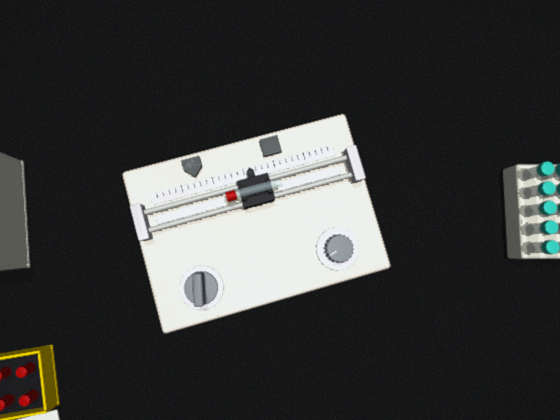

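View pics/scene0.png

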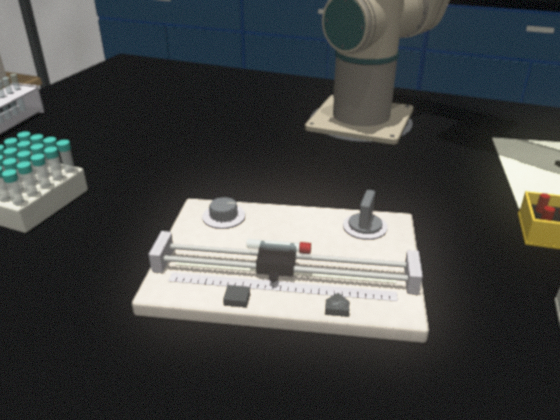

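View pics/wrist0.png

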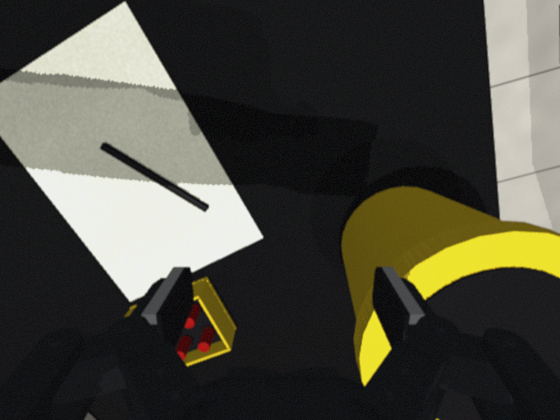

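The top view shows the traverse knob at about (200,288), the dimmer at (338,249), the pointer tip near (250,170), the pointed clip near (192,165) and the square clip near (270,146). I'll zoom in for precision.

Run:
```python
from h import *
im=cv2.imread('pics/top0.png')
a=cv2.resize(im[130:220,150:300],None,fx=5,fy=5,interpolation=cv2.INTER_CUBIC)
cv2.imwrite('pics/z1.png',a)
b=cv2.resize(im[255:325,160:240],None,fx=7,fy=7,interpolation=cv2.INTER_CUBIC)
cv2.imwrite('pics/z2.png',b)
C=cam('top')
for u,v,z in((200,288,.085),(202,288,.043),(338,249,.044),(250,170,.037),(194,178,.03),(123,172,.024),(346,115,.024),(389,268,.024),(164,332,.024)): print(u,v,ray(C,u,v,z).round(4))
```

```text
200 288 [0.4675 0.1166 0.085 ]
202 288 [0.4648 0.1185 0.043 ]
338 249 [ 0.5171 -0.09    0.044 ]
250 170 [0.6442 0.042  0.037 ]
194 178 [0.6347 0.1299 0.03  ]
123 172 [0.6477 0.2412 0.024 ]
346 115 [ 0.7339 -0.116   0.024 ]
389 268 [ 0.485  -0.1733  0.024 ]
164 332 [0.3992 0.1791 0.024 ]
```

View pics/z1.png

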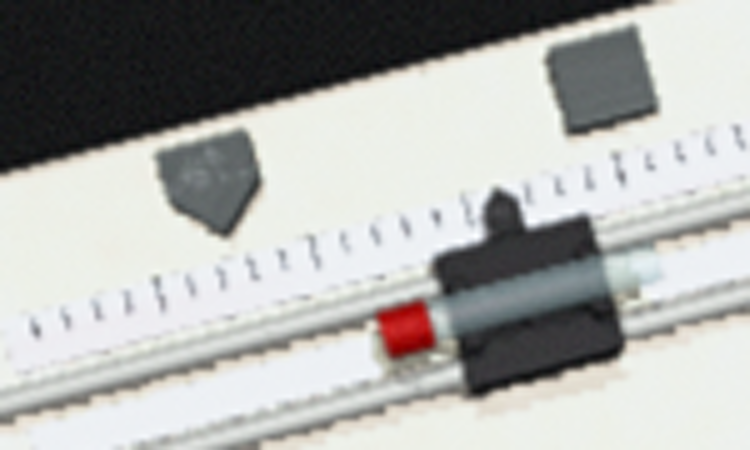

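View pics/z2.png

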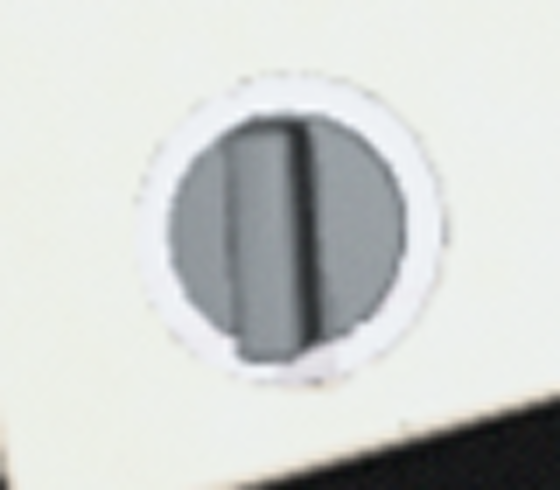

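Run:
```python
from h import *
C=cam('top')
k=ray(C,201.1,288.1,.043);a=ray(C,197.4,272.9,.085);b=ray(C,198.6,306.1,.085)
print('disc',k,'bar',(a+b)/2,np.linalg.norm(a-b),'ang',np.degrees(np.arctan2(*(a-b)[1::-1])))
P=[ray(C,u,v,.024) for u,v in((123,172),(346,115),(389,268),(164,332))]
for i in range(4):
    d=P[(i+1)%4]-P[i]; print(np.linalg.norm(d),np.degrees(np.arctan2(d[1],d[0])))
ptr=ray(C,250,167.6,.037); 
dm=ray(C,338,249,.044)
for z in(.024,.036):
    ix=ray(C,194.6,177.4,z)
    for th in (14,14.5,15):
        t=np.radians(th); ey=np.array([-np.sin(t),np.cos(t)]);ex=np.array([np.cos(t),np.sin(t)])
        d=(ix-ptr)[:2]; print(z,th,'along y',d@ey,'along x',d@ex)
d=(k-dm)[:2];print('knob-dimmer',np.linalg.norm(d),np.degrees(np.arctan2(-d[0],d[1])))
s=env.observe();print(rot(s['tcp_rot']),s['position'])
```

```text
disc [0.46468614 0.11980988 0.043     ] bar [0.46560789 0.11943197 0.085     ] 0.04652915696296233 ang 1.3143087075121564
0.36747174335904526 -76.43583647193987
0.2554518860794368 -167.02784355661433
0.3626784671568396 103.67361176863817
0.256140111479541 14.046115491175051
0.024 14 along y 0.0879668961101776 along x 0.01020047525277781
0.024 14.5 along y 0.0878745317909257 along x 0.010967733091523426
0.024 15 along y 0.08777547548585786 along x 0.01173415569493081
0.036 14 along y 0.08701637030942269 along x 0.007863199650741764
0.036 14.5 along y 0.08694443850179137 along x 0.008622251688638085
0.036 15 along y 0.08686588553854906 along x 0.009380647108685905
knob-dimmer 0.21621592777004103 14.026786113430532
[[-9.61381756e-01  2.75217578e-01 -6.36187002e-04]
 [ 2.75218259e-01  9.61380451e-01 -1.59335740e-03]
 [ 1.73097781e-04 -1.70691502e-03 -9.99998528e-01]] [0.17178936 0.60032149 0.2303989 ]
```

Request:
move_arm:
  rows:
    - [0.6,-1,0,0.38]
    - [0.6,-1,0,0.38]
    - [0.6,-1,0,0.38]
    - [0.6,-1,0,0.38]
    - [0.6,-1,0,0.38]
    - [0.6,-1,0,0.38]
    - [0.6,-1,0,0.38]
  claw: 1

```text
time_s: 0.85
position: [0.3233, 0.3464, 0.2301]
tcp_rot: [-0.0, -0.007, 1.0, -0.002]
wrist_force: [0.0, 0.2, 0.8]
opening: 0.0857
```

Request:
move_arm:
  rows:
    - [0.57,-0.908,0,0.01]
    - [0.57,-0.908,0,0.01]
    - [0.57,-0.908,0,0.01]
    - [0.57,-0.908,0,0.01]
    - [0.57,-0.908,-0.2,0.01]
    - [0.57,-0.908,-0.2,0.01]
    - [0.57,-0.908,-0.2,0.01]
    - [0.57,-0.908,-0.2,0.01]

```text
time_s: 1.65
position: [0.4653, 0.1195, 0.1794]
tcp_rot: [-0.001, -0.01, 1.0, -0.002]
wrist_force: [0.5, -0.4, -0.6]
opening: 0.0853
```

Run:
```python
from h import *
s,im=snap('wrist','w1.png'); snap('top','t1.png')
print(s['position'],s['tcp_rot'])
C=cam('wrist',s)
for P in((.4647,.1198,.043),(.4421,.1189,.085),(.4890,.1199,.085)): print(proj(C,P))
```

```text
[0.46526572 0.11952805 0.17936607] [-0.00117511 -0.01015457  0.99994649 -0.00158539]
(np.float64(283.676997959459), np.float64(194.9575348894493))
(np.float64(283.13147227085904), np.float64(181.8077920021441))
(np.float64(283.1463148452545), np.float64(237.29525278122293))
```

View pics/w1.png

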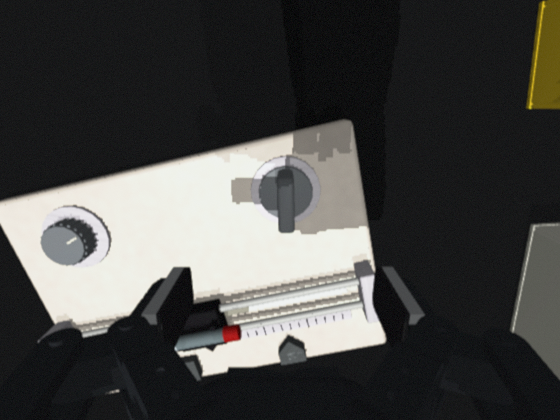

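View pics/t1.png

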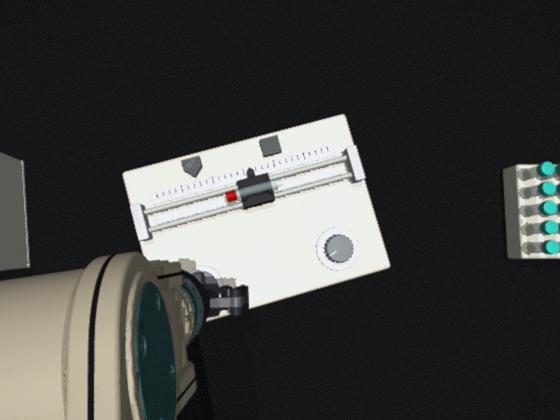

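Run:
```python
from h import *
im=cv2.imread('pics/w1.png')
cv2.imwrite('pics/z3.png',cv2.resize(im[145:245,235:335],None,fx=6,fy=6,interpolation=cv2.INTER_CUBIC))
```

```text
(no output)
```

View pics/z3.png

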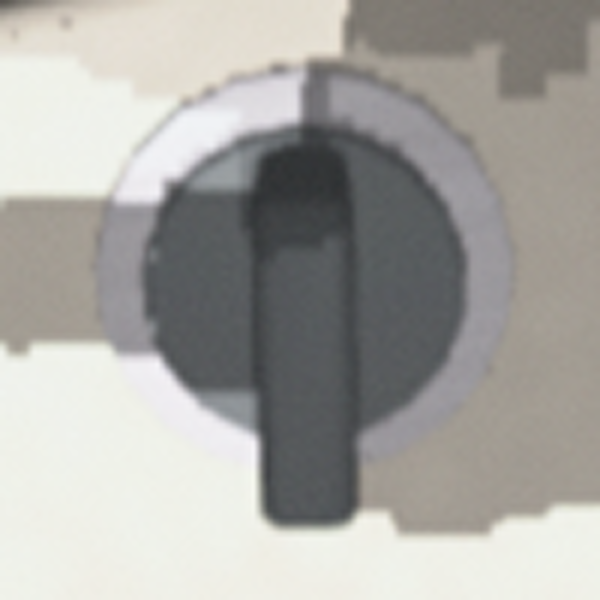

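Request:
move_arm:
  rows:
    - [-0.008,0.005,-0.15,0.02]
    - [-0.008,0.005,-0.3,0.02]
    - [-0.008,0.005,-0.42,0.02]
    - [-0.008,0.005,-0.505,0.02]
    - [-0.008,0.005,-0.505,0.02]
    - [-0.008,0.005,-0.505,0.02]

```text
time_s: 2.35
position: [0.4641, 0.1228, 0.0553]
tcp_rot: [0.001, -0.02, 1.0, -0.001]
wrist_force: [-0.3, 0.2, 1.0]
opening: 0.0858
```

Request:
move_arm:
  rows:
    - [0,0,0,0]
    - [0,0,0,0]
    - [0,0,0,0]
    - [0,0,0,0]
    - [0,0,0,0]
    - [0,0,0,0]
    - [0,0,0,0]
    - [0,0,0,0]
  claw: -1

```text
time_s: 3.15
position: [0.4644, 0.1218, 0.056]
tcp_rot: [0.001, -0.02, 1.0, -0.003]
wrist_force: [-1.1, -4.6, 5.0]
opening: 0.0123
```

Run:
```python
from h import *
s,im=snap('wrist','w2.png'); snap('top','t2.png')
print(s['position'],s['tcp_rot'],s['wrist_force'],s['moment'],s['opening'])
```

```text
[0.46442039 0.12178733 0.05598591] [ 9.80071075e-04 -1.96914239e-02  9.99802263e-01 -2.59279701e-03] [-1.07434001 -4.5970474   4.96974078] [-0.67722728  0.2851679  -0.00727836] 0.012294502428906944
```

View pics/w2.png

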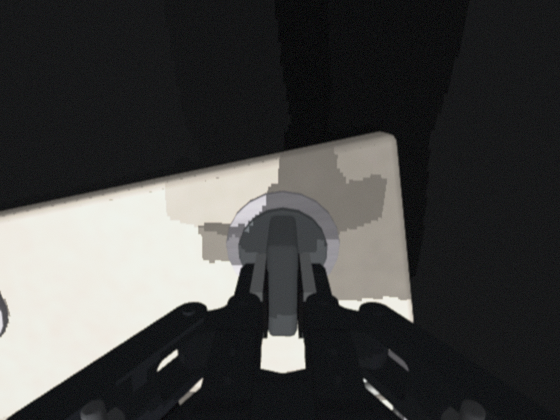

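Request:
move_arm:
  rows:
    - [0,0,0,0.1]
    - [0,0,0,0.22]
    - [0,0,0,0.34]
    - [0,0,0,0.46]
    - [0,0,0,0.57]
    - [0,0,0,0.67]
    - [0,0,0,0.67]
    - [0,0,0,0.67]

```text
time_s: 4.05
position: [0.4644, 0.1214, 0.056]
tcp_rot: [0.001, -0.278, 0.961, -0.003]
wrist_force: [-0.1, -2.1, 2.0]
opening: 0.0129
```

```bash
cat > m.py <<'E'
import sys
from h import *
n=sys.argv[1]
s,_=snap('top',n)
im=cv2.imread('pics/'+n)
cv2.imwrite('pics/z'+n,cv2.resize(im[130:220,150:300],None,fx=5,fy=5,interpolation=cv2.INTER_CUBIC))
q=s['tcp_rot'];print('yaw',np.degrees(2*np.arctan2(q[2],q[1]))%360,s['position'],s['wrist_force'],s['moment'],s['opening'],s['time_s'])
E
python3 m.py t3.png
```

```text
yaw 212.29925502479404 [0.46444135 0.12142525 0.05598741] [-0.11880429 -2.14497911  1.98774521] [-0.40018813  0.08891574  0.0871071 ] 0.012879593698369801 4.05
```

View pics/zt3.png

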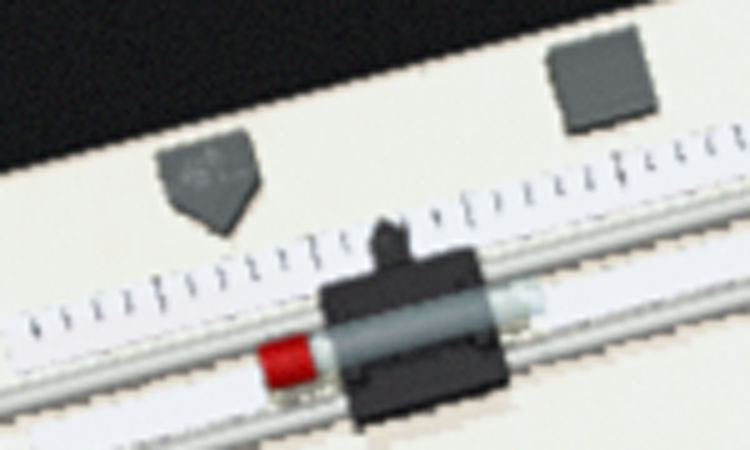

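The pointer tip moved 36 mm toward the pointed clip, as the knob ratio predicts. About 50 mm is left.

Request:
move_arm:
  rows:
    - [0,0,0,0.12]
    - [0,0,0,0.25]
    - [0,0,0,0.38]
    - [0,0,0,0.5]
    - [0,0,0,0.62]
    - [0,0,0,0.74]
    - [0,0,0,0.84]
    - [0,0,0,0.84]

```text
time_s: 4.9
position: [0.4647, 0.1211, 0.056]
tcp_rot: [0.002, -0.574, 0.819, -0.002]
wrist_force: [0.6, -3.6, 0.2]
opening: 0.0125
```

```bash
python3 m.py t4.png
python3 - <<'E'
from h import *
im=cv2.imread('pics/t4.png')
cv2.imwrite('pics/y4.png',cv2.resize(im[150:215,160:235],None,fx=9,fy=9,interpolation=cv2.INTER_CUBIC))
snap('scene','s4.png')
E
```

```text
yaw 250.04301315237177 [0.46472337 0.12109987 0.05601166] [ 0.62618995 -3.55643449  0.21658766] [-0.55259958  0.00722164  0.05766356] 0.012468489529934275 4.9
```

View pics/y4.png

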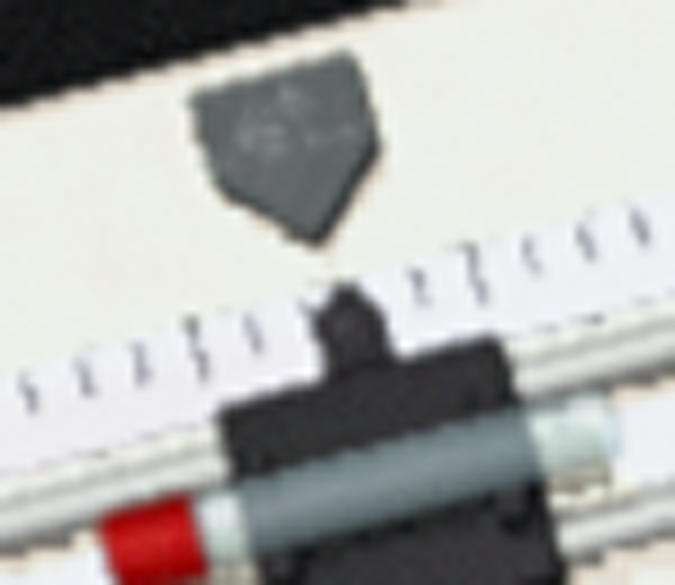

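View pics/s4.png

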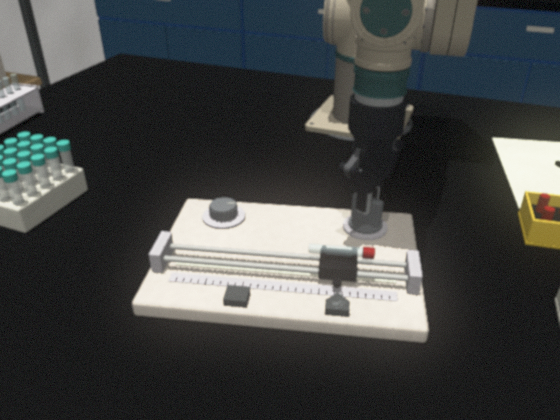

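Run:
```python
from h import *
C=cam('top')
Z=lambda x,y,z: ray(C,160+(x+.5)/9-.5,150+(y+.5)/9-.5,z)
t=np.radians(13.8); ey=np.array([-np.sin(t),np.cos(t)]);ex=np.array([np.cos(t),np.sin(t)])
p=Z(345,281,.037)
for i in (Z(316,246,.024),Z(306,234,.036)):
    d=(i-p)[:2]; print(i,d@ey,d@ex)
# clip top back corners
a=Z(190,97,.036);b=Z(350,52,.036); d=(a-b)[:2]; print(np.linalg.norm(d),np.degrees(np.arctan2(-d[0],d[1])),((a+b)/2-p)[:2]@ey)
# rods/scale directions: stage tilt estimate via scale line? pointer displacement
p0=ray(C,250,167.6,.037); d=(p-p0)[:2]; print('travel',np.linalg.norm(d),np.degrees(np.arctan2(-d[0],d[1])))
im=cv2.imread('pics/s4.png')
cv2.imwrite('pics/ys4.png',cv2.resize(im[240:325,295:380],None,fx=7,fy=7,interpolation=cv2.INTER_CUBIC))
C=cam('scene')
# line through scene: direction of stage x at index
i=Z(316,246,.024)
```

```text
[0.63746725 0.12962877 0.024     ] 0.0042942979571127865 0.009743840927523454
[0.63755208 0.12983094 0.036     ] 0.004470401358071175 0.009874448661961676
0.028571281410766886 14.944617377280245 0.003418382524426136
travel 0.08340677598326299 13.172569104366515
```

View pics/ys4.png

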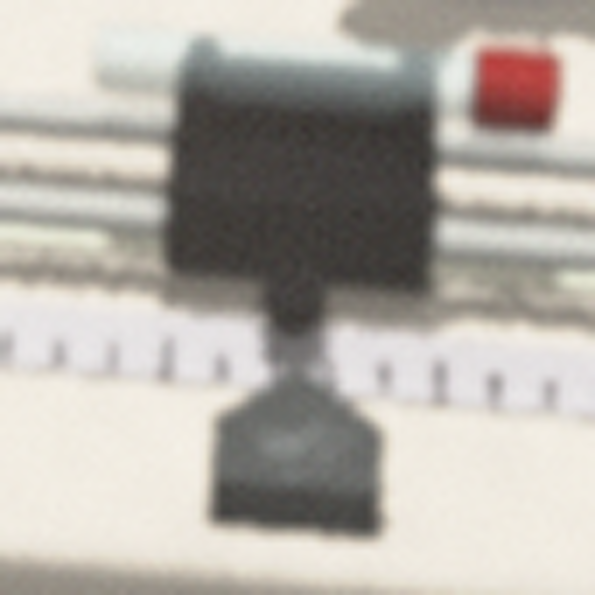

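Run:
```python
from h import *
C=cam('scene')
Z=lambda x,y,z: ray(C,295+(x+.5)/7-.5,240+(y+.5)/7-.5,z)
p=Z(293,333,.037); i=Z(299,376,.036); d=(i-p)[:2]
a=Z(217,425,.036)
b=Z(378,440,.036)
for th in(13.2,13.8,14.4):
  t=np.radians(th); ey=np.array([-np.sin(t),np.cos(t)]);ex=np.array([np.cos(t),np.sin(t)])
  print(p,i,d@ey,d@ex, ((a+b)/2-p)[:2]@ey,np.linalg.norm(a-b))
```

```text
[0.62974661 0.12423397 0.037     ] [0.63948845 0.1282535  0.036     ] 0.0016887687646217721 0.010402312568344308 0.00217008863960662 0.02823266244454874
[0.62974661 0.12423397 0.037     ] [0.63948845 0.1282535  0.036     ] 0.0015797453968334923 0.010419426624871423 0.0019045766287264282 0.02823266244454874
[0.62974661 0.12423397 0.037     ] [0.63948845 0.1282535  0.036     ] 0.0014705487921603372 0.010435398073852853 0.001638855759556268 0.02823266244454874
```

The two views disagree: 4.3 mm left by the top view, 1.6 mm by the scene view. I'll turn by about the mean, let go, and inspect from above with the wrist camera.

Request:
move_arm:
  rows:
    - [0,0,0,0.03]
    - [0,0,0,0.06]
    - [0,0,0,0.06]
    - [0,0,0,0.06]

```text
time_s: 5.4
position: [0.4648, 0.1211, 0.056]
tcp_rot: [0.002, -0.593, 0.806, -0.002]
wrist_force: [0.7, -4.3, 1.2]
opening: 0.0126
```

Request:
move_arm:
  rows:
    - [0,0,0,0]
    - [0,0,0,0]
    - [0,0,0,0]
    - [0,0,0,0]
    - [0,0,0,0]
    - [0,0,0,0]
  claw: 1

```text
time_s: 6.0
position: [0.4648, 0.1212, 0.056]
tcp_rot: [0.002, -0.593, 0.806, -0.002]
wrist_force: [0.0, 0.3, 0.5]
opening: 0.0852
```

Request:
move_arm:
  rows:
    - [0,0,0.1,0]
    - [0,0,0.25,0]
    - [0,0,0.4,0]
    - [0,0,0.55,0]
    - [0,0,0.6,0]
    - [0,0,0.6,0]

```text
time_s: 6.6
position: [0.4666, 0.1215, 0.2083]
tcp_rot: [0.005, -0.593, 0.806, -0.004]
wrist_force: [-0.3, 0.8, -1.0]
opening: 0.0855
```

```bash
python3 m.py t5.png;  python3 - <<'E'
from h import *
s,_=snap('wrist','w5.png')
C=cam('wrist',s); print(C[3],C[4])
E
```

```text
yaw 252.6787693604996 [0.46657984 0.12145933 0.20833494] [-0.32239077  0.8099011  -1.03622658] [ 0.00721107 -0.0149796   0.03724257] 0.08548913566089526 6.6
[0.4397557  0.04423223 0.34956586] [[-0.95464416  0.28031235  0.10039674]
 [ 0.29765439  0.90695634  0.29804707]
 [-0.00750919  0.31441243 -0.94925678]]
```

View pics/w5.png

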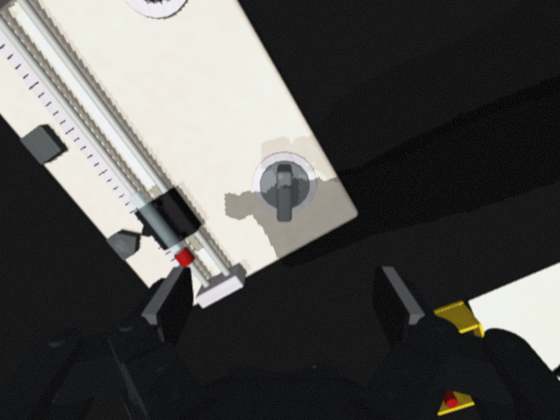

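View pics/zt5.png

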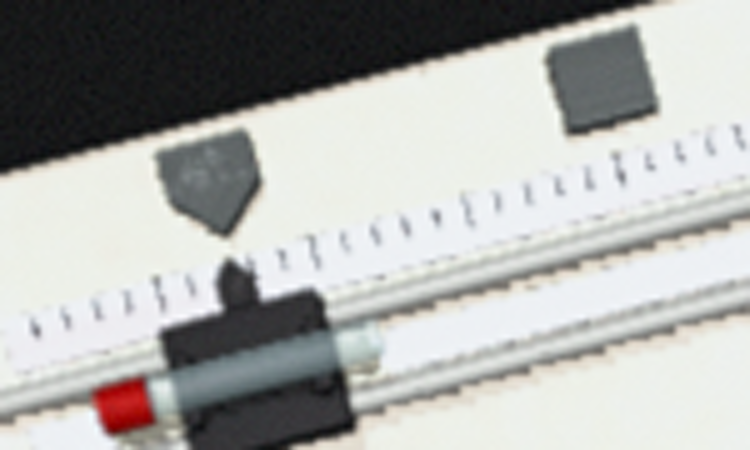

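Request:
move_arm:
  rows:
    - [0.1,0,0,-0.15]
    - [0.2,0,0,-0.33]
    - [0.35,0,0,-0.5]
    - [0.45,0,0,-0.68]
    - [0.55,0,0,-0.85]
    - [0.58,0,0,-1]
    - [0.58,0,0,-1]

```text
time_s: 7.4
position: [0.6085, 0.1208, 0.2014]
tcp_rot: [-0.002, -0.239, 0.971, -0.002]
wrist_force: [-0.4, 0.9, -0.6]
opening: 0.0852
```

Request:
move_arm:
  rows:
    - [0,0,-0.05,-0.15]
    - [0,0,-0.1,-0.3]
    - [0,0,-0.1,-0.3]
    - [0,0,-0.1,-0.3]

```text
time_s: 7.8
position: [0.6068, 0.1207, 0.1751]
tcp_rot: [-0.004, -0.125, 0.992, -0.002]
wrist_force: [-0.0, -0.1, 1.3]
opening: 0.0855
```

Run:
```python
from h import *
import pickle
s,im=snap('wrist','w6.png'); pickle.dump(s,open('s6.pkl','wb'))
print(s['position'],s['tcp_rot'],s['time_s'],np.abs(s['qd']).max())
cv2.imwrite('pics/z6.png',cv2.resize(im[120:270,180:380,::-1],None,fx=4,fy=4,interpolation=cv2.INTER_CUBIC))
```

```text
[0.60682068 0.12074711 0.17509127] [-0.00354595 -0.12527695  0.99211389 -0.00177046] 7.8 0.03070793302901585
```

View pics/w6.png

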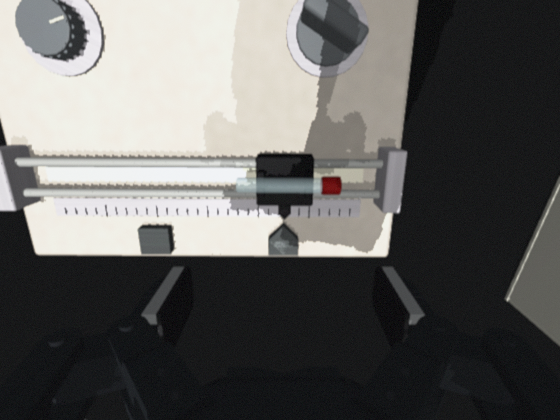

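View pics/z6.png

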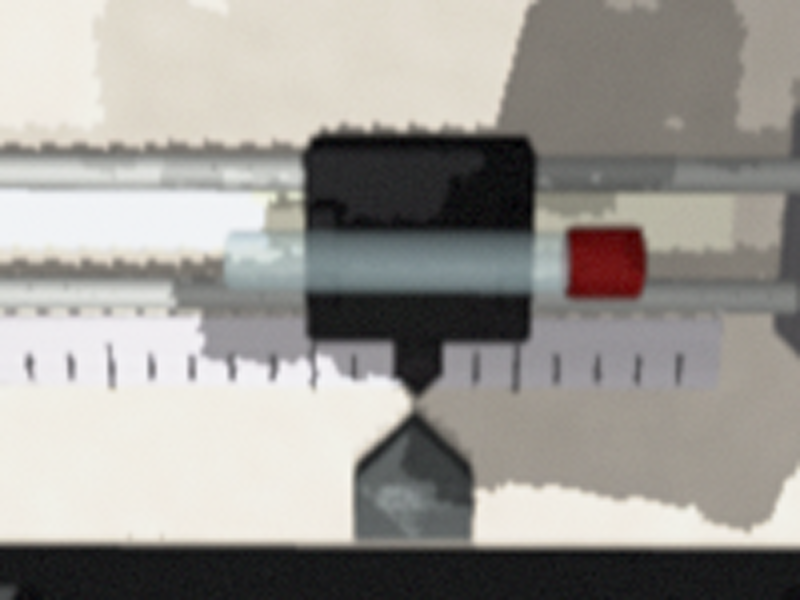

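Run:
```python
from h import *
import pickle
s=pickle.load(open('s6.pkl','rb')); C=cam('wrist',s)
im=cv2.imread('pics/w6.png'); g=cv2.cvtColor(im,cv2.COLOR_BGR2GRAY).astype(float)
def edges(v,lo=262,hi=306):
    r=g[v,lo:hi]; bg=np.median(np.r_[r[:4],r[-4:]]); 
    i=int(np.argmin(r)); return v,r.astype(int).tolist()
def cross(v,thr,lo,hi):
    r=g[v]; xs=np.arange(lo,hi); m=r[lo:hi]<thr; k=np.flatnonzero(m)
    if len(k)==0:return None
    a=lo+k[0];b=lo+k[-1]
    L=a-(thr-r[a])/(r[a-1]-r[a]); Rr=b+(thr-r[b])/(r[b+1]-r[b]); return L,Rr,(L+Rr)/2
print('pointer');
for v in range(207,219): print(v,cross(v,70,272,296))
print('clip')
for v in range(222,255,2): print(v,cross(v,112,260,305))
t=np.radians(13.8)
Pz=lambda u,v,z:ray(C,u,v,z)
a=Pz(60,255.5,.024);b=Pz(370,255.5,.024)
print([g[245:265,u].astype(int).tolist() for u in(60,360)])
```

```text
pointer
207 (np.float64(278.30434782608694), np.float64(289.9), np.float64(284.10217391304343))
208 (np.float64(278.3541666666667), np.float64(289.9), np.float64(284.1270833333333))
209 (np.float64(278.34615384615387), np.float64(289.8723404255319), np.float64(284.1092471358429))
210 (np.float64(278.37735849056605), np.float64(289.86538461538464), np.float64(284.12137155297535))
211 (np.float64(278.34), np.float64(289.9111111111111), np.float64(284.12555555555554))
212 (np.float64(278.32), np.float64(289.875), np.float64(284.09749999999997))
213 (np.float64(278.3333333333333), np.float64(289.54347826086956), np.float64(283.93840579710144))
214 (np.float64(279.6666666666667), np.float64(288.57142857142856), np.float64(284.1190476190476))
215 (np.float64(280.7), np.float64(287.5), np.float64(284.1))
216 (np.float64(281.55555555555554), np.float64(286.55263157894734), np.float64(284.05409356725147))
217 (np.float64(282.3333333333333), np.float64(285.575), np.float64(283.95416666666665))
218 (np.float64(283.57142857142856), np.float64(284.34615384615387), np.float64(283.95879120879124))

[... 1035 characters left out ...]
.float64(283.11806431273646))
244 (np.float64(268.63461538461536), np.float64(297.56716417910445), np.float64(283.1008897818599))
246 (np.float64(268.64), np.float64(297.58181818181816), np.float64(283.1109090909091))
248 (np.float64(268.7843137254902), np.float64(297.1694915254237), np.float64(282.976902625457))
250 (np.float64(268.8545454545455), np.float64(296.625), np.float64(282.73977272727274))
252 (np.float64(268.8888888888889), np.float64(296.57142857142856), np.float64(282.73015873015873))
254 None
[[238, 239, 238, 238, 238, 238, 238, 237, 228, 181, 106, 43, 26, 26, 23, 20, 26, 20, 24, 22], [154, 155, 153, 154, 152, 165, 209, 235, 237, 233, 218, 166, 85, 30, 21, 26, 19, 22, 23, 25]]
```

Run:
```python
from h import *
a=cv2.imread('pics/top0.png').astype(int);b=cv2.imread('pics/t5.png').astype(int)
print('dimmer diff',np.abs(a-b)[228:272,316:362].mean(), 'bg',np.abs(a-b)[20:60,20:60].mean())
s=env.observe();print(s['wrist_force'],s['time_s'])
env.hand_in()
```

```text
dimmer diff 0.8125823451910409 bg 3.1304166666666666
[ 0.29129467 -0.26781589  0.30933317] 7.85
the job is handed in; nothing more can be done
```

I gripped the traverse knob by its bar and turned it anticlockwise in three steps, about 70° in all. I then let go and lifted clear, and handed the job in at 7.85 s. No verdict is reported on handing in.

**Pointer:** A wrist-camera picture taken after letting go, from almost straight above, shows the pointer tip about 0.3 mm from the point of the house-shaped clip.

**Views that disagreed:** Before the last small turn, the top view put the remaining distance at about 4.3 mm and the scene view at about 1.6 mm. I turned by roughly the mean (3.2 mm) and relied on the close wrist view to settle it.

**Other checks:** The dimmer looks the same in the top pictures from before and after. The gripper was open and clear at the end, with wrist force under 0.5 N.

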